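# Pin a duplicating flask and hold it shut

### The arm

A 7-joint arm with a two-finger parallel gripper is mounted at the origin on the work surface; the furniture and walls round the work are solid. World frame = base frame: x ahead of the robot, y to its left, z up, the work surface at z = 0. Lengths are in mm, angles in rad, forces in N, time in s.
With the tool pointing down it reaches from about 400 to 750 mm from the base axis. Payload 19.5 kg.
Tool frame: the origin (TCP) lies midway between the tips of the shut fingers; the grasp point (between the pads) lies 19 mm behind it; z points along the fingers, y is the line along which they close (so a half turn about z gives the same grasp; the last joint's range is limited). The gripper opens to 85 mm and grips with 20 to 120 N. Pads are 22 mm wide; open, the fingers measure 114 mm over their backs; the gripper's body (76 mm by 85 mm) begins 54 mm behind the grasp point. The pads swing forward as they close: fully open they stand 13 mm farther back than shut.
Start: joints at [-1.184, 0.707, -0.028, 1.485, 0.022, 0.951, -0.075], TCP at [239.058, 522.921, 231.268] pointing down, gripper open.
Joint ranges: [-2.71, 2.71], [-0.32, 2.16], [-1.57, 1.52], [0, 2.45], [-1.46, 4.6], [0, 2.02], [-2.83, 2.83]. Speed limits (rad/s): [1.89, 1.89, 2.57, 2.57, 3.01, 3.01, 3.01].

### API

Orientations are given as a unit quaternion [x, y, z, w].
In Python, from rig import ctrl, vision gives the robot as it stands.
- The arm moves only by the tool drive_tool, never from a script. Its arguments are lists of equal length, an entry for each row: "hand": the opening, from -1 (shut) to 1 (fully open); "dp": the shift along the world's x, y, z in m, a list of three; "angular": the turn, a rotation vector about the world's x, y, z in degrees, a list of three. In form: {"hand": [hand, ...], "dp": [[x, y, z], ...], "angular": [[ax, ay, az], ...]}. A call has 1 to 5 rows; each row shifts and turns the commanded pose from where the row before left it; what a row does not reach is not made up. A row lasts 1/8 s, in which the tool goes at most 62.5 mm and 10.7 degrees, less where a joint would pass 70% of its speed; a pose out of reach is approached as far as the arm can. A call with a gripper value outside its range is refused whole. The fingers move at their own pace and stop on an object; "grip_force" is the grip in N (left out, the last holds). Time passes only in rows, so rows that do not move let the fingers close. It gives the time, the measured TCP pose, the force, the opening and the grip force at its end, in the units of the state.
- ctrl.state(): the state, without advancing time (a new reading comes with each control period).
- vision.get_image(name): name is "scene" or "top"; returns a dict with "pixels" (480x640x3 uint8, red, green, blue), "range_z" (480x640 float32, mm along the optical axis (not along the pixel's ray), 0 where there is no reading), "fovy" (degrees; the focal length in pixels is half the picture's height over the tangent of half this angle, whatever the lens; pixels are square), "cx", "cy" (the principal point, pixels), "R" (3x3) and "t" (3): a world point X has camera coordinates R X + t. Camera axes: x right, y down, z forward; pixel columns grow to the right and rows downward; lengths in mm; the calibration is good to about 2 mm. A picture is of the moment at which its call begins.
- ctrl.sign_off(): hands the job in; it is judged then, once.
The state is a dict: "time_s": time; "joints": joint angles; "qd": joint speeds; "tau": joint torques, N m; "position": TCP position; "tcp_rot": TCP orientation; "force": force on the tool from outside, world axes, zero at the start; "wrist_torque": the same for the moment, N m; "grip_width": opening from 0.0 (shut) to 1.0 (fully open); "grip_force": force on a finger pad.
Only numpy, scipy, OpenCV 4.12 (cv2) and the standard library are available. Lean on these libraries where they do the work, as an engineer would, in place of code of your own. Each camera call takes 0.05 s, during which the arm holds its last target. There are 200 camera calls.

### The job

Get the hinged flask on the warming plate ready to set: first turn the plate's dial so that its white line points at the long mark, then fold the flask's upper half down, and push the steel pin from its wooden stand through the two aligned holes of its lugs until its collar sits on the upper half. A spring stud keeps the halves a little apart, so finish while still holding the pin and pressing it down, with the flask fully shut; leave everything else where it stands.

Things in the scene. Friction and masses are not known exactly. Their poses are not given: they have to be found in the camera images.
- warmer: White warming plate, fixed, top 25 mm above the worktop. Origin on the worktop; x points away from the robot, y left; spans x -65..65, y -115..185 mm. At right the aluminium flask (x -38..38, y -85..5), hinged on its right (-y) side; at left the dial. The lower half's top (parting plane) is 55 mm above the worktop; its lug with the pin hole, on its left: y 8..38, 32 mm wide in x.
- dial (a joint): Angle of the endless dial knob (rad): 0 = white line to the plate's front (-x of warmer, toward the robot), positive clockwise seen from above. The white line points at the long mark at 0.60; the short ticks are 0.26 apart. Stays where it is left; friction torque 0.05 N m.
- dial_grip (a point): Dial axis, in the knob's upright grip bar, 62 mm above the worktop and 8 mm below the bar's top. The bar is 14 mm thick, 44 mm long (along the white line) and stands 34 mm above a 48 mm disc whose top is 38 mm above the worktop.
- dial_pointer (a point): Outer end of the white line on the top of the dial's grip bar, 22 mm from the dial axis.
- scale_mark (a point): Middle of the long broad black mark (16 x 3 mm) on the plate, 39 mm from the dial axis; the other ticks are 6 mm long.
- flask_lid (a joint): Opening of the flask's upper half (rad): 0 = fully shut, 1.57 = upright. A stiff hinge keeps it where it is left (0.15 N m; push it down with a few newtons), but the spring stud in the wall beside the lug lifts it again to 0.04 when nobody presses; shutting it fully takes about 8 N downward at its pin hole.
- lid_hinge (a point): Middle of the hinge axis, at the right (-y) side of the flask, 55 mm above the worktop; the axis lies along x of warmer. Opening, the free (left, +y) edge with the lug rises and swings over to the right.
- lid_push (a point): Point on the outer face (top when shut) of the upper half: in its middle, 10 mm from the free left edge, 85 mm from the hinge axis along the lid, 25 mm outside the parting plane. When open this face looks to the right (-y); push here with closed fingers. The upper half is a hollow shell 90 x 76 x 25 mm; its lug at the free edge is 10 mm thick, 32 wide, 30 long.
- lid_hole (a point): Centre of the pin hole (10 mm diameter, chamfered, right through, 10 mm deep) at the outer (upper) face of the upper half's lug, 113 mm from the hinge axis and 18 mm left of the upper half's 25 mm high end wall. Shut, it lies 65 mm above the worktop.
- base_hole (a point): Mouth of the pin hole in the lower half's lug, 55 mm above the worktop: 10 mm diameter, 28 mm deep, vertical; z up.
- pin: Loose steel pin, about 50 g, stands upright in its stand. Origin at the centre of its lower tip, z along it toward the grip. Shaft 8 mm diameter from 0 to 32 mm (tip tapered over 4 mm), collar 24 mm diameter from 32 to 36 mm, round grip 15.6 mm diameter from 36 to 62 mm. With the collar down on the shut upper half its tip is 22 mm deep in the lower hole.
- pin_collar (a point): Centre of the underside of the pin's collar.
- pin_grip (a point): Middle of the pin's grip, 49 mm above its tip.
- pin_stand: Wooden block 60 x 60 x 34 mm, fixed, origin at the centre of its underside. The pin stands in a hole in the middle of its top, 30 mm deep, collar 2 mm above the block.
- bur_block: Bystander: wooden bur block 52 x 108 x 58 mm, loose; origin under its centre.
- jaw_model: Bystander: plaster jaw model 48 x 61 x 24 mm, loose; origin under its centre.
- oval_dish: Bystander: shallow white dish 60 x 110 x 16 mm, loose; origin under its centre.
- rubber_bowl: Bystander: round rubber bowl 115 mm across, 60 mm high, loose; origin under its centre.
- powder_jar: Bystander: round white jar 50 mm across, 41 mm high, loose; origin under its centre.

How it is judged (in metres and radians):
On the way, in this order (a step that is already met when the one before it is completed fails the run):
1. the dial's white line points at the long mark (value of joint dial between 0.47 and 0.73 rad), for 0.2 s.
2. the upper half is folded down, with the dial at the mark (all of step 1 and value of joint flask_lid below 0.08 rad), for 0.2 s.
3. the pin is through the upper hole and in the lower hole (z of pin in the frame of base_hole below -0.01 m and horizontal distance between pin and base_hole below 0.004 m and angle between the z axis of pin and the z axis of base_hole, either way round below 0.15 rad), for 0.1 s.
At the end, for the whole second after the job is handed in: Dial within 0.13 rad of the long mark; upper half shut (below 0.015 rad); pin upright in both holes, collar within 4 mm of the upper lug; fingers bear on the pin (over 3 N) and it on the flask (over 3 N), through the last second (all of step 1 and all of step 3 and value of joint flask_lid below 0.015 rad and distance between pin_collar and lid_hole below 0.004 m and contact force between the fingers and pin above 3 N and contact force between pin and warmer above 3 N and velocity of joint flask_lid below 0.05 rad/s); the arm keeps its last pose, push and grip.
It fails at once if the bur block is pushed away (over 40 mm) (distance of bur_block from where it was at the start of the episode above 0.04 m).
It fails at once if the jaw model is pushed away (over 40 mm) (distance of jaw_model from where it was at the start of the episode above 0.04 m).
It fails at once if the oval dish is pushed away (over 40 mm) (distance of oval_dish from where it was at the start of the episode above 0.04 m).
It fails at once if the rubber bowl is pushed away (over 40 mm) (distance of rubber_bowl from where it was at the start of the episode above 0.04 m).
It fails at once if the powder jar is pushed away (over 40 mm) (distance of powder_jar from where it was at the start of the episode above 0.04 m).
It also fails if it takes over 64 s, if anything falls off the work surface, if the arm or the gripper's body presses on something with over 40 N, if the wrist force passes 120 N, or if a joint passes its speed limit or range.

## Working session

There is one attempt and no reset: what is moved stays moved. The work goes in short steps, Python scripts to look and compute and a tool call to move; the robot and the scene stay as the last step left them, time stands still between calls to the robot, and variables do not carry over. Pictures are saved under pics/ and viewed, at most 10 in all, crops included, and the job is handed in when it is done.

Besides the shell and the picture viewer there is one more tool, called after "Request:" as a command line: name --argument value ..., lists and objects as JSON in quotes. drive_tool: Moves the arm, as the interface text tells. Its arguments: {"type":"object","properties":{"hand":{"type":"array","items":{"type":"number"}},"dp":{"type":"array","items":{"type":"array","items":{"type":"number"}}},"angular":{"type":"array","items":{"type":"array","items":{"type":"number"}}},"grip_force":{"type":"number"}},"required":["hand","dp","angular"]}

```bash
mkdir -p pics; ls
cat > h.py <<'E'
import numpy as np, cv2
from rig import ctrl, vision
def grab(n):
    im=vision.get_image(n); np.savez('%s.npz'%n,**im); return im
def load(n): return dict(np.load('%s.npz'%n))
def f(im): return 240/np.tan(np.radians(float(im['fovy']))/2)
def cloud(im):
    v,u=np.mgrid[:480,:640]; z=im['range_z']; F=f(im)
    c=np.stack([(u-im['cx'])/F*z,(v-im['cy'])/F*z,z],-1)
    return (c-im['t'])@im['R']
def ray(im,u,v,h):
    d=np.array([(u-im['cx'])/f(im),(v-im['cy'])/f(im),1])@im['R']; o=-im['t']@im['R']
    return o+d*(h-o[2])/d[2]
E
python3 - <<'E'
from h import *
for n in ['scene','top']:
    im=grab(n); cv2.imwrite(f'pics/{n}.png',im['pixels'][:,:,::-1]); print(n,im['fovy'],im['cx'],im['cy'],-im['t']@im['R'],im['R'][2])
print(ctrl.state())
E
```

```text
pics
scene 48.606276451138854 317.2490569828417 251.9618051848996 [-335.88853433 -708.08568747  549.4410853 ] [ 0.68933694  0.60213921 -0.40279395]
top 51.67819723091879 322.4833544268636 233.4330881902279 [ 267.5841195   -10.65857028 1075.6988449 ] [ 0.19999896  0.00891643 -0.97975554]
{'time_s': 0.1, 'joints': array([-1.18371343,  0.70701328, -0.0276161 ,  1.48493459,  0.02200526,
        0.95094464, -0.07549321]), 'qd': array([-8.00847570e-04, -1.17125527e-03,  1.86051781e-04,  2.23348120e-04,
       -8.19056300e-05, -1.23693233e-03,  5.25495231e-05]), 'tau': array([ 2.34039609e-03, -8.84298849e+01,  1.23695355e+00, -2.36452961e+01,
        1.70645665e-02,  5.01129369e-03, -2.66021777e-05]), 'position': array([238.96581852, 522.72611339, 230.89417322]), 'tcp_rot': array([ 2.12748855e-01,  9.77106789e-01, -4.90730857e-04, -8.82398946e-05]), 'force': array([ 0.49563552, -0.78710508,  0.59709132]), 'wrist_torque': array([-0.04601698,  0.00417818,  0.04120158]), 'grip_force': 0.0, 'grip_width': 1.0022606642788467}
```

View pics/scene.png

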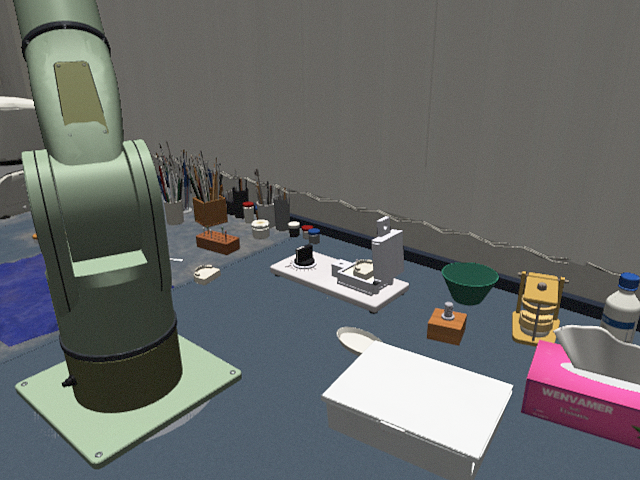

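View pics/top.png

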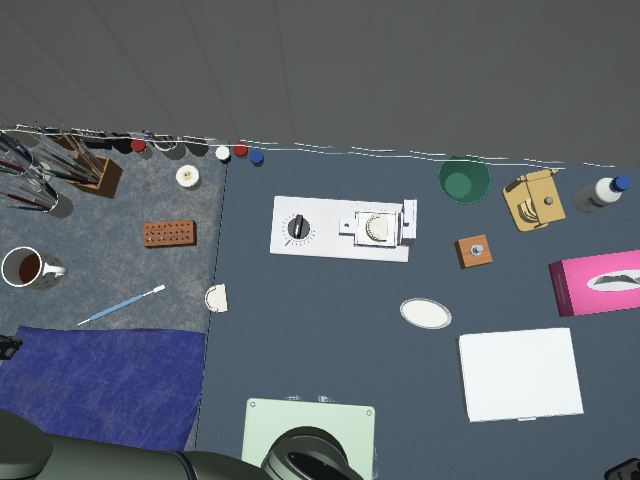

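The top view shows the plate (272–418, 197–262), dial at about (299,227), flask with its open lid at about (410,220), and pin in its stand at about (474,251). The bowl is at (465,180) and the dish at (426,313). I'll zoom in and measure next.

Run:
```python
from h import *
im=load('top'); P=im['pixels']; X=cloud(im)
c=P[190:270,262:422,::-1]; d=P[225:275,445:505,::-1]
A=cv2.resize(c,None,fx=5,fy=5,interpolation=cv2.INTER_CUBIC)
cv2.imwrite('pics/z1.png',A)
# plate: white pixels, height ~25
Z=X[...,2]; roi=np.zeros(Z.shape,bool); roi[185:275,262:425]=1
m=roi&(abs(Z-25)<5); print('plate n',m.sum(),np.median(Z[m]))
cn=cv2.findContours(((roi&(Z>15)).astype(np.uint8)),0,2)[0]; cn=max(cn,key=cv2.contourArea)
w=X[...,:2][m].astype(np.float32); r=cv2.minAreaRect(w); print(r, cv2.boxPoints(r))
# robust edges
roi[:]=0; roi[225:280,445:505]=1
m=roi&(abs(Z-34)<4); r=cv2.minAreaRect(X[...,:2][m].astype(np.float32)); print('stand',r,np.median(Z[m]))
m=roi&(Z>50); print('pin top',m.sum(),np.median(X[m],0), np.max(Z[m]))
roi[:]=0; roi[200:250,280:320]=1
m=roi&(Z>63); print('bar',m.sum(),cv2.minAreaRect(X[...,:2][m].astype(np.float32)),np.median(X[m],0))
roi[:]=0; roi[190:260,330:425]=1
m=roi&(Z>80); print('lid',m.sum(),cv2.minAreaRect(X[...,:2][m].astype(np.float32)),np.percentile(Z[m],[5,50,95,100]))
print('table',np.median(Z[285:320,250:380]))
```

```text
plate n 5086 24.290684566427352
((496.7275390625, -38.45127868652344), (130.37551879882812, 298.8243713378906), 0.47589176893234253) [[ 430.30103   110.414314]
 [ 432.78302  -188.39975 ]
 [ 563.15405  -187.31686 ]
 [ 560.67206   111.49719 ]]
stand ((466.3721923828125, -328.0509948730469), (60.049957275390625, 62.037086486816406), 15.598422050476074) 33.749224253304675
pin top 70 [ 464.16748979 -325.00984786   64.82904065] 1075.6988449036696
bar 140 ((386.3300476074219, 28.442806243896484), (248.91407775878906, 23.661245346069336), 12.795892715454102) [487.53011078  51.02397298  68.89223929]
lid 631 ((391.12322998046875, -112.22422790527344), (60.706382751464844, 314.0458068847656), 61.51582336425781) [ 104.2882285   150.53518854  185.0003876  1075.6988449 ]
table -0.783739740169382
```

View pics/z1.png

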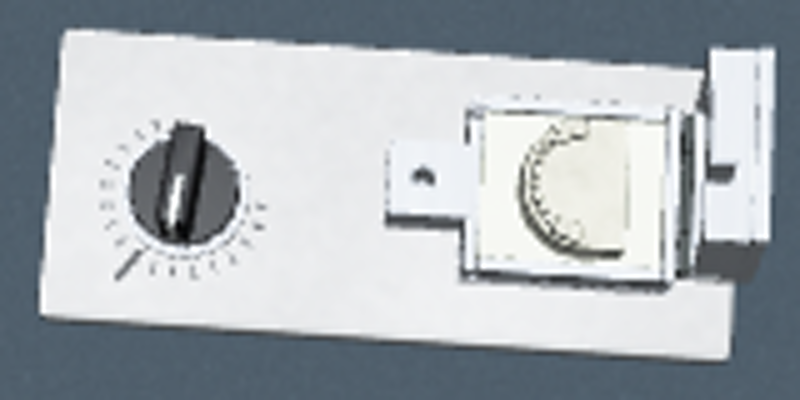

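The zoomed view shows the long mark at top-image pixel (287.6,242.8), the base hole at (346.6,225), and the white line pointing almost straight at the robot. Next I'll compute the world points.

Run:
```python
from h import *
im=load('top'); X=cloud(im); Z=X[...,2]; P=im['pixels'].astype(int)
a=np.radians(0.476); yd=np.array([-np.sin(a),np.cos(a)]); xd=np.array([yd[1],-yd[0]])
O=np.array([496.73,-38.45])-35*yd; print('origin',O)
px=lambda u,v,h:ray(im,262+u/5-.4,190+v/5-.4,h)[:2]
loc=lambda p:np.array([(p-O)@xd,(p-O)@yd])
for n,u,v,h in [('hole',423,175,55),('mark out',117,277,25),('mark in',141,252,25),('line end',172,237,70),('bar far L',177,123,70),('bar far R',204,126,70),('bar near L',165,233,70),('bar near R',192,240,70),('lug L',386,139,55),('lug B',386,212,55),('body BL',463,276,55),('body TL',467,104,55)]:
    p=px(u,v,h); print(n,p.round(1),loc(p).round(1))
# scene cam lid/pin
s=load('scene'); Y=cloud(s); ZZ=Y[...,2]; ok=s['range_z']>0
L=(Y[...,:2]-O); lx=L@xd; ly=L@yd
m=ok&(abs(lx)<45)&(ly>-150)&(ly<-60)&(ZZ>85)&(ZZ<200); q=np.c_[lx[m],ly[m],ZZ[m]]
print('lid',m.sum(),np.percentile(q,[1,10,50,90,99],0).round(1))
f1=m&(lx<-30); print('endface',f1.sum(),[ (z,ly[f1&(abs(ZZ-z)<5)].min().round(1),ly[f1&(abs(ZZ-z)<5)].max().round(1)) for z in range(95,180,10) if (f1&(abs(ZZ-z)<5)).any()])
f2=m&(ZZ>155); print('lug',f2.sum(),np.percentile(np.c_[lx[f2],ly[f2],ZZ[f2]],[0,50,100],0).round(1))
t=im['range_z']>0; L=(X[...,:2]-O); lx=L@xd; ly=L@yd
m=t&(abs(lx)<45)&(ly>-160)&(ly<-60)&(Z>85)&(Z<220); 
for z in range(90,210,10):
    k=m&(abs(Z-z)<5)
    if k.sum(): print('top',z,k.sum(),lx[k].min().round(),lx[k].max().round(),ly[k].min().round(1),ly[k].max().round(1))
# pin: both cams
for n,C,i in(('top',X,im),('scene',Y,s)):
    k=(i['range_z']>0)&(np.hypot(C[...,0]-464,C[...,1]+326)<25)&(C[...,2]>40)
    v,u=np.nonzero(k); print(n,'pin',k.sum(),C[k].min(0).round(1),C[k].max(0).round(1),'px',u.min(),u.max(),v.min(),v.max())
# obstacles between
k=t&(Z>15)&(X[...,0]>380)&(X[...,0]<620)&(X[...,1]<-190)&(X[...,1]>-450)
n,lab,st,ce=cv2.connectedComponentsWithStats(k.astype(np.uint8))
for i in range(1,n):
    if st[i,4]>40: w=X[lab==i]; print(np.percentile(w,2,0).round(),np.percentile(w,98,0).round())
```

```text
origin [497.02076851 -73.44879217]
hole [498.5 -50. ] [ 1.6 23.5]
mark out [451.   77.6] [-44.7 151.5]
mark in [462.7  68.2] [-33.2 142. ]
line end [461.5  52.6] [-34.5 126.3]
bar far L [510.   54.4] [ 14.  127.7]
bar far R [509.5  43.1] [ 13.5 116.4]
bar near L [463.   55.6] [-33.  129.3]
bar near R [460.8  44.2] [-35.2 118. ]
lug L [512.9 -33.4] [16.2 39.9]
lug B [481.4 -35.4] [-15.3  38.2]
body BL [456.4 -69.3] [-40.6   4.5]
body TL [530.6 -66.8] [33.6  6.4]
lid 1348 [[ -39.8 -111.3   86.1]
 [ -37.5 -109.1   94.6]
 [ -12.8 -104.1  131.2]
 [  24.5  -84.9  166.3]
 [  37.   -78.   184.2]]
endface 399 [(95, np.float64(-110.7), np.float64(-84.7)), (105, np.float64(-109.0), np.float64(-84.2)), (115, np.float64(-108.4), np.float64(-84.7)), (125, np.float64(-107.9), np.float64(-81.5)), (135, np.float64(-107.5), np.float64(-80.9)), (145, np.float64(-105.6), np.float64(-79.5)), (155, np.float64(-105.8), np.float64(-81.1))]
lug 214 [[-18.9 -91.  155.1]
 [ -4.9 -85.8 170.3]
 [ 19.4 -76.5 185.7]]
top 90 11 -38.0 34.0 -108.4 -87.7
top 100 14 -39.0 33.0 -110.6 -85.9
top 110 16 -38.0 35.0 -108.8 -83.8
top 120 16 -38.0 33.0 -106.8 -83.5
top 130 14 -38.0 34.0 -106.3 -82.5
top 140 18 -38.0 34.0 -105.1 -80.9
top 150 381 -38.0 37.0 -105.7 -80.2
top 160 15 -16.0 32.0 -104.1 -78.9
top 170 8 -16.0 -15.0 -87.6 -78.7
top 180 99 -16.0 17.0 -87.6 -77.2
top 190 5 -11.0 11.0 -86.3 -76.7
top pin 88 [ 455.  -337.1   40.1] [ 485.9 -317.6   68.6] px 471 482 241 255
scene pin 155 [ 453.6 -338.6   40.1] [ 474.9 -316.    70.5] px 442 454 301 319
[ 527. -449.   23.] [ 618. -400.  100.]
[ 563. -349.   17.] [ 619. -242.   62.]
[ 434. -359.   18.] [ 497. -294.   65.]
```

Request:
drive_tool --hand '[1,1,1,1,1]' --dp '[[0.025,-0.047,-0.008],[0.025,-0.047,-0.008],[0.025,-0.047,-0.008],[0.025,-0.047,-0.008],[0.025,-0.047,-0.008]]' --angular '[[0,0,2.3],[0,0,2.3],[0,0,2.3],[0,0,2.3],[0,0,2.3]]'

```text
time_s: 0.72
position: [364.6, 286.3, 191.0]
tcp_rot: [0.113, 0.994, -0.0, -0.0]
force: [1.6, 1.2, 0.1]
grip_width: 1.0
grip_force: 0.0
```

Request:
drive_tool --hand '[0.2,0.2,0.2,0.2,0.2]' --dp '[[0.025,-0.047,-0.008],[0.025,-0.047,-0.008],[0.025,-0.047,-0.008],[0.025,-0.047,-0.008],[0.025,-0.047,-0.008]]' --angular '[[0,0,2.3],[0,0,2.3],[0,0,2.3],[0,0,2.3],[0,0,2.3]]'

```text
time_s: 1.35
position: [489.7, 51.3, 150.9]
tcp_rot: [0.013, 1.0, 0.0, -0.0]
force: [0.5, 1.0, 0.1]
grip_width: 0.6
grip_force: 0.0
```

Request:
drive_tool --hand '[0.2,0.2,0.2,-1,-1]' --dp '[[-0.002,0,-0.05],[0,0,-0.045],[0,0,-0.011],[0,0,0],[0,0,0]]' --angular '[[0,0,0],[0,0,0],[0,0,0],[0,0,0],[0,0,0]]' --grip_force 40

```text
time_s: 1.98
position: [487.7, 53.0, 46.7]
tcp_rot: [0.014, 1.0, 0.0, 0.001]
force: [0.9, -0.2, -0.3]
grip_width: 0.181
grip_force: 0.8
```

Request:
drive_tool --hand '[-1,-1,-1]' --dp '[[0,0,0],[0,0,0],[0,0,0]]' --angular '[[0,0,0],[0,0,0],[0,0,0]]'

```text
time_s: 2.35
position: [487.7, 53.1, 46.7]
tcp_rot: [0.014, 1.0, 0.0, 0.001]
force: [-0.4, 1.0, 8.1]
grip_width: 0.156
grip_force: 42.6
```

Request:
drive_tool --hand '[-1,-1,-1,-1,-1]' --dp '[[0,0,0],[0,0,0],[0,0,0],[0,0,0],[0,0,0]]' --angular '[[0,0,-7],[0,0,-7],[0,0,-7],[0,0,-7],[0,0,-5]]'

```text
time_s: 2.98
position: [487.9, 53.7, 46.7]
tcp_rot: [0.298, 0.954, 0.001, 0.001]
force: [-0.3, 3.7, 7.2]
grip_width: 0.155
grip_force: 42.3
```

Request:
drive_tool --hand '[-1,-0.5,-0.5,-0.5,-0.5]' --dp '[[0,0,0],[0,0,0],[0,0,0],[0,0,0.05],[0,0,0.05]]' --angular '[[0,0,0],[0,0,0],[0,0,0],[0,0,0],[0,0,0]]'

```text
time_s: 3.6
position: [486.7, 52.8, 146.6]
tcp_rot: [0.297, 0.955, -0.0, -0.0]
force: [0.7, 0.3, 0.1]
grip_width: 0.253
grip_force: 0.0
```

Request:
drive_tool --hand '[-0.5,-0.5,-1]' --dp '[[0,0,0.055],[0,-0.055,0.055],[0,-0.06,0]]' --angular '[[0,0,0],[0,0,0],[0,0,0]]'

```text
time_s: 3.98
position: [488.0, -51.8, 247.5]
tcp_rot: [0.296, 0.955, 0.001, 0.003]
force: [0.5, -0.2, -1.3]
grip_width: 0.046
grip_force: 0.0
```

Run:
```python
from h import *
im=grab('top'); grab('scene'); print(ctrl.state()['position'],ctrl.state()['tcp_rot'])
A=cv2.resize(im['pixels'][190:270,262:422,::-1],None,fx=5,fy=5,interpolation=cv2.INTER_CUBIC)
B=cv2.resize(load('scene')['pixels'][200:320,260:420,::-1],None,fx=5,fy=5,interpolation=cv2.INTER_CUBIC)[:200+400,:]
cv2.imwrite('pics/z2.png',A); cv2.imwrite('pics/z2s.png',B)
```

```text
[486.49872545 -57.53349391 245.15145612] [ 3.00942763e-01  9.53641038e-01 -1.27268988e-03  7.77597500e-04]
```

View pics/z2.png

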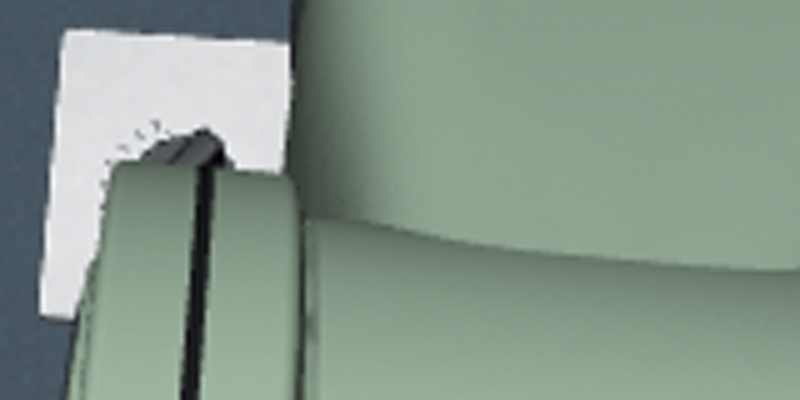

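The picture shows the bar turned, but the arm hides the line, so I'll check the dial again once the arm is over to the right.

Request:
drive_tool --hand '[-1,-1,-1,-1,-1]' --dp '[[0.003,-0.04,0],[0.003,-0.04,0],[0.003,-0.04,0],[0.002,-0.038,0],[0,0,-0.05]]' --angular '[[0,0,9],[0,0,9],[0,0,9],[0,0,8],[0,0,0]]'

```text
time_s: 4.7
position: [498.7, -212.6, 195.5]
tcp_rot: [-0.003, 1.0, -0.001, 0.002]
force: [1.8, 0.4, -0.9]
grip_width: -0.0
grip_force: 0.0
```

Request:
drive_tool --hand '[-1,-1,-1]' --dp '[[0,0,-0.045],[0,0,0],[0,0,0]]' --angular '[[0,0,0],[0,0,0],[0,0,0]]'

```text
time_s: 5.08
position: [498.6, -209.3, 151.1]
tcp_rot: [-0.004, 1.0, -0.0, 0.001]
force: [0.6, -0.2, 0.6]
grip_width: 0.0
grip_force: 0.0
```

Run:
```python
from h import *
im=grab('top'); s=grab('scene'); print(ctrl.state()['position'],ctrl.state()['tcp_rot'])
A=cv2.resize(im['pixels'][205:255,272:322,::-1],None,fx=8,fy=8,interpolation=cv2.INTER_CUBIC)
B=cv2.resize(s['pixels'][210:310,270:420,::-1],(600,400),interpolation=cv2.INTER_CUBIC)[:,:390]
cv2.imwrite('pics/z3.png',np.hstack([A,B]))
```

```text
[ 498.75285305 -209.46077616  151.240624  ] [-3.73898611e-03  9.99992233e-01 -5.50234043e-04  1.11867015e-03]
```

View pics/z3.png

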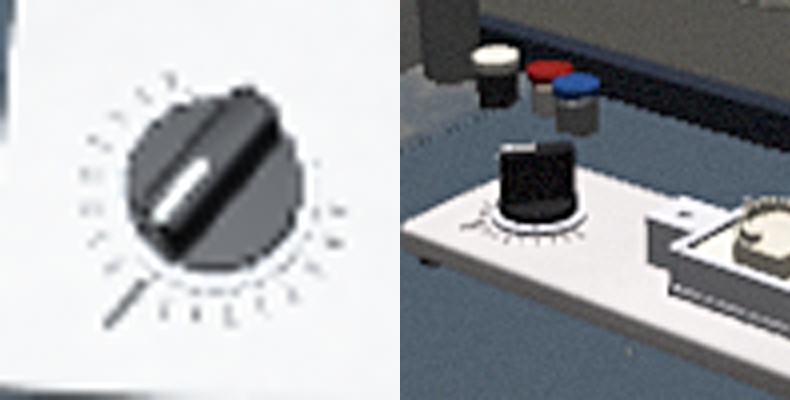

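Line and mark are parallel: about 41.8° and 41.5° from image-down. The dial is set, so I'll fold the lid.

Request:
drive_tool --hand '[-1,-1,-1,-1,-1]' --dp '[[0,0.014,-0.009],[0,0.008,0],[0,0.009,0.001],[0,0.013,-0.001],[0,0.013,-0.002]]' --angular '[[0,0,0],[0,0,0],[0,0,0],[0,0,0],[0,0,0]]'

```text
time_s: 5.8
position: [498.1, -151.3, 138.5]
tcp_rot: [-0.004, 1.0, -0.0, 0.0]
force: [-0.2, -1.5, -0.4]
grip_width: 0.001
grip_force: 0.7
```

Request:
drive_tool --hand '[-1,-1,-1,-1,-1]' --dp '[[0,0.012,-0.005],[0,0.012,-0.006],[0,0.01,-0.009],[0,0.01,-0.009],[0,0.005,-0.008]]' --angular '[[0,0,0],[0,0,0],[0,0,0],[0,0,0],[0,0,0]]'

```text
time_s: 6.42
position: [497.9, -102.5, 100.7]
tcp_rot: [-0.004, 1.0, 0.0, -0.0]
force: [-0.2, 0.5, 2.6]
grip_width: 0.001
grip_force: 0.7
```

Request:
drive_tool --hand '[-1,-1,-1,-1]' --dp '[[0,0.005,-0.007],[0,0.003,-0.007],[0,0.003,-0.005],[0,0,-0.002]]' --angular '[[0,0,0],[0,0,0],[0,0,0],[0,0,0]]'

```text
time_s: 6.92
position: [498.0, -92.0, 80.4]
tcp_rot: [-0.004, 1.0, 0.0, -0.0]
force: [-2.7, 4.2, 11.4]
grip_width: -0.0
grip_force: 5.8
```

Request:
drive_tool --hand '[-1,-1,-1,-1,-1]' --dp '[[0,0,0.05],[0,-0.02,0.05],[0,-0.045,0.02],[0,-0.045,0],[0,-0.04,0]]' --angular '[[0,0,0],[0,0,0],[0,0,-10],[0,0,-10],[0,0,-10]]'

```text
time_s: 7.55
position: [497.8, -244.1, 200.7]
tcp_rot: [0.258, 0.966, -0.0, 0.0]
force: [0.6, 0.1, 0.1]
grip_width: 0.003
grip_force: 0.0
```

Run:
```python
from h import *
im=grab('top'); s=grab('scene'); st=ctrl.state(); print(st['position'],st['joints'].round(2))
c=s['pixels'][235:345,320:480,::-1]
cv2.imwrite('pics/z4.png',np.vstack([cv2.resize(c,(600,412),interpolation=cv2.INTER_CUBIC),cv2.resize(im['pixels'][200:265,330:500,::-1],(600,188),interpolation=cv2.INTER_CUBIC)]))
```

```text
[ 497.07296724 -246.5767543   200.18629143] [ 0.48  0.72 -0.15  1.6   0.13  0.83  1.32]
```

View pics/z4.png

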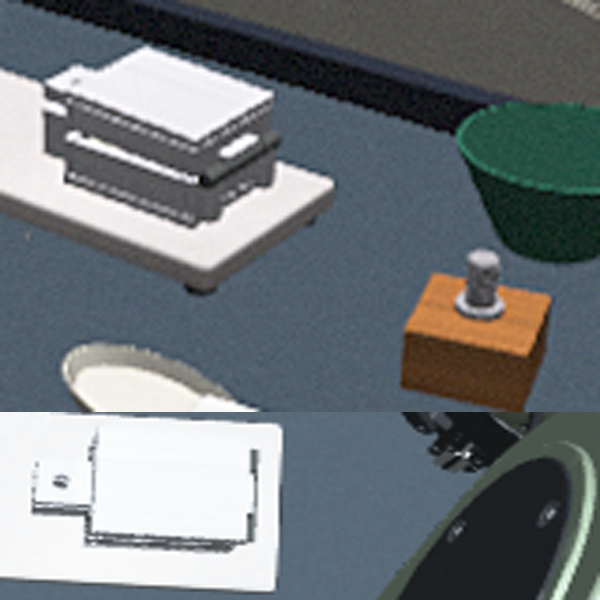

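The lid is down with its hole at top-image pixel (346.9,223.6) and scene pixel (340.3,256.9). The pin stands in its block at about scene pixel (449,304).

Run:
```python
from h import *
im=load('top'); s=load('scene'); old=cv2.imread('pics/top.png')[:,:,::-1]; olds=cv2.imread('pics/scene.png')[:,:,::-1]
def dark(img,u,v,w=3):
    g=img.astype(float).mean(2); u0,v0=int(round(u)),int(round(v)); p=g[v0-w:v0+w+1,u0-w:u0+w+1]
    k=np.clip(np.percentile(p,75)-p-15,0,None); vv,uu=np.mgrid[v0-w:v0+w+1,u0-w:u0+w+1]
    return (k*uu).sum()/k.sum(),(k*vv).sum()/k.sum(),p.round().astype(int)
for n,i,img,u,v,h in [('base top',im,old,346.2,224.8,55),('lid top',im,im['pixels'],346.9,223.6,69.5),('lid scene',s,s['pixels'],340.3,256.9,69.5),('base scene',s,olds,340.5,262.5,55)]:
    a,b,p=dark(img,u,v); print(n,round(a,2),round(b,2),ray(i,a,b,h).round(1)); print(p)
# pin collar / grip silhouette in scene
Y=cloud(s); ok=s['range_z']>0; d=np.hypot(Y[...,0]-464.5,Y[...,1]+327)
P=s['pixels'][296:322,436:462].astype(int); sat=P.max(2)-P.min(2)
for r,row in zip(range(296,322),sat): print(r,' '.join('%3d'%x for x in row))
```

```text
base top 346.33 224.73 [498.2 -50.3  55. ]
[[242 243 243 236 239 240 242]
 [242 237 228 161 205 236 242]
 [242 198  80  83  87 169 241]
 [240 165  91  99  88  90 242]
 [243 213 179 215 140 107 242]
 [242 243 242 241 241 220 242]
 [243 244 244 243 242 241 242]]
lid top 346.69 223.83 [496.9 -50.3  69.5]
[[250 244 238 216 245 248 248]
 [248 211 140 148 147 229 248]
 [247 214 181 223 187 201 249]
 [248 100  94  98 187 233 248]
 [250 189 111 104 109 235 248]
 [250 249 232 197 201 249 248]
 [250 250 249 249 249 248 249]]
lid scene 338.53 259.19 [485.  -52.1  69.5]
[[225 240 252 249 249 250 242]
 [254 249 243 240 240 241 244]
 [247 239 210 181 215 241 239]
 [246 240 201 212 229 244 241]
 [241 241 245 251 247 245 242]
 [162 178 230 247 244 250 247]
 [ 68  75 118 167 176 227 248]]
base scene 340.59 261.28 [504.  -42.8  55. ]
[[173 170 170 235 218 170  96]
 [240 242 238 255 255 247 229]
 [247 251 249 250 253 250 254]
 [246 246 242 223 229 239 246]
 [247 241 189  97 113 159 221]
 [253 247 224 208 207 213 232]
 [233 253 255 255 255 252 249]]
296  28  27  28  25  27  29  27  25  29  25  28  26  2
[... 2053 characters left out ...]
   5   0   5   7  13  90 134 128 127 124 125 122 125
316 116 117 119 120 121  40  16  10   2   3   4   3   2   1   5   4  10  10  52 134 127 124 124 123 127 125
317 121 118 118 121 114  58  23  10   9   5   6   2   7   4   7  12   9  11  43 139 125 124 125 125 124 123
318 129 128 131 128 124 107  42  22  11   5   8   6   6   8   5   6  11   4  89 135 130 126 131 124 127 123
319 127 127 128 130 131 133 112  58  26   3  19  14  14  14  13  17  11  53 119 125 123 128 125 123 121 123
320 127 132 126 131 129 131 133 121 109  92  65  64  58  32  39  67  88 110 124 115 115 112 114 118 122 118
321 127 128 128 126 128 131 133 131 141 136 123 125 125 109 113 124 136 127 125 123 123 119 120 116 116 113
```

Run:
```python
from h import *
from scipy.optimize import least_squares
im=load('top'); s=load('scene'); old=cv2.imread('pics/top.png')[:,:,::-1].astype(int)
def proj(i,X): c=np.asarray(X)@i['R'].T+i['t']; return np.c_[i['cx']+f(i)*c[:,0]/c[:,2], i['cy']+f(i)*c[:,1]/c[:,2]]
print('lid sc',ray(s,340.0,256.5,69.5).round(1),'base sc',ray(s,340.6,263.1,55).round(1))
print('proj hole(497.5,-50.3):',proj(im,[[497.5,-50.3,69.5],[497.5,-50.3,55]]).round(2).tolist(),proj(s,[[497.5,-50.3,69.5],[497.5,-50.3,55]]).round(2).tolist())
t=np.linspace(0,2*np.pi,100)
def model(i,x,y,parts):
    return np.vstack([proj(i,np.c_[x+r*np.cos(t),y+r*np.sin(t),0*t+z]) for r,z in parts])
parts=[(7.8,66),(7.8,40),(12,40),(12,36)]
q=model(s,464.5,-327,parts); g=q[:200]; c=q[200:]
m=(g[:,1]>304)&(g[:,1]<307)
print('scene model u0 %.2f u1 %.2f'%(c[:,0].min(),c[:,0].max()),'grip top row %.2f, collar bottom %.2f'%(g[:,1].min(),c[:,1].max()),'grip u',model(s,464.5,-327,[(7.8,60)])[:,0].min(),model(s,464.5,-327,[(7.8,60)])[:,0].max())
J=np.array(proj(s,[[474.5,-327,50],[464.5,-317,50]])-proj(s,[[464.5,-327,50]]*2))/10; print('px/mm dx,dy',J.round(3))
P=old[238:262,464:488]; sat=P.max(2)-P.min(2)
print('top model grip',[ (a.min(0).round(2),a.max(0).round(2)) for a in (model(im,464.5,-327,[(7.8,66)]),model(im,464.5,-327,[(12,40),(12,36)]))])
for r,row in zip(range(238,262),sat): print(r,' '.join('%3d'%x for x in row))
```

```text
lid sc [498.1 -45.7  69.5] base sc [496.5 -48.7  55. ]
proj hole(497.5,-50.3): [[346.69, 223.54], [346.33, 225.05]] [[341.47, 257.13], [341.45, 263.14]]
scene model u0 440.56 u1 453.99 grip top row 301.56, collar bottom 321.14 grip u 443.91508229263894 452.61200374869827
px/mm dx,dy [[ 0.26  -0.21 ]
 [-0.487 -0.172]]
top model grip [(array([475.29, 244.94]), array([482.83, 252.37])), (array([468.99, 245.17]), array([480.87, 256.62]))]
238  15  46  45  75 103 102 100 100  97  95  93  91  90  90  90  90  92  92  93  92  94  93   6  28
239 102 101 101  99  96  94  92  92  91  91  91  92  91  93  93  93  94  93  95  95  96  95  37  28
240  95  91  91  90  90  89  92  92  93  93  94  94  94  95  95  96  95  97  96  95  97  95  65  27
241  90  90  93  92  93  93  94  94  95  94  95  95  96  96  96  96  95  94  96  96  96  95  94  23
242  94  93  94  94  95  94  95  96  95  95  94  94  95  95  95  95  96  95  95  95  95  94  92  33
243  95  95  94  96  95  95  93  94  94  95  94  95  95  96  95  95  95  95  94  94  94  93  92  38
244  94  93  93  94  94  94  95  94  93  89  81  82  82  82  
[... 1038 characters left out ...]

255  93  94  94  96  97  97  98  98  99  51   3   5   4   4  48  96  97  96  98  98  98  99 101 100
256  97  98  99  99  99 100  99  98  97  98  98  96  98  97  97  99  99 100  97  99  99  99  97  97
257 100  99  99  98  97  98  97  95  96  97  96  97  99  98 100  98  99  96  96  95  94  93  92  89
258  97  98  97  97  96  97  98  98  98  99  98  98  97  96  96  94  92  91  90  88  90  92  93  95
259  97  97  97  98  98  99  98  99  98  97  97  96  95  90  89  88  90  92  95  96  96  95  95  96
260  98  98  99  99  97  96  97  95  96  96  96  95  95  94  94  93  94  95  95  95  95  94  95  96
261  98  97  96  96  97  96  94  95  94  94  94  93  93  94  94  95  94  94  95  95  94  96  98  95
```

Request:
drive_tool --hand '[0,0,0,0,0]' --dp '[[-0.01,-0.028,0],[-0.01,-0.028,-0.03],[-0.01,-0.024,-0.04],[-0.0005,-0.0005,-0.04],[0,0,0]]' --angular '[[0,0,10],[0,0,10],[0,0,10],[0,0,0],[0,0,0]]'

```text
time_s: 8.28
position: [466.6, -321.9, 88.7]
tcp_rot: [-0.004, 1.0, 0.001, -0.002]
force: [0.7, -0.2, 0.4]
grip_width: 0.499
grip_force: 0.0
```

Request:
drive_tool --hand '[0,0,0,-1,-1]' --dp '[[0,-0.005,0],[0,0,-0.025],[0,0,-0.02],[0,0,0],[0,0,0]]' --angular '[[0,0,0],[0,0,0],[0,0,0],[0,0,0],[0,0,0]]' --grip_force 30

```text
time_s: 8.9
position: [468.3, -327.9, 47.1]
tcp_rot: [-0.004, 1.0, -0.0, 0.001]
force: [0.6, 1.4, -1.2]
grip_width: 0.167
grip_force: 29.2
```

Request:
drive_tool --hand '[-1,-1,-1]' --dp '[[0,0,0],[0,0,0],[0,0,0]]' --angular '[[0,0,0],[0,0,0],[0,0,0]]'

```text
time_s: 9.28
position: [468.2, -327.9, 46.6]
tcp_rot: [-0.004, 1.0, -0.0, 0.001]
force: [-0.3, 1.6, 9.0]
grip_width: 0.168
grip_force: 29.9
```

Request:
drive_tool --hand '[0,0,0,0,0]' --dp '[[0,0,0],[0,0,0.025],[0,0,0],[0,0,0],[0,0,0]]' --angular '[[0,0,0],[0,0,10],[0,0,10],[0,0,10],[0,0,10]]'

```text
time_s: 9.9
position: [467.6, -328.1, 70.9]
tcp_rot: [-0.348, 0.937, -0.0, 0.0]
force: [-0.5, 0.1, 0.6]
grip_width: 0.499
grip_force: 0.0
```

Request:
drive_tool --hand '[0,0,0,0,0]' --dp '[[0,0,0],[0,0,0],[0,0,0],[0,0,0],[0,0,0]]' --angular '[[0,0,10],[0,0,10],[0,0,10],[0,0,10],[0,0,10]]'

```text
time_s: 10.52
position: [466.5, -325.5, 69.5]
tcp_rot: [-0.699, 0.715, 0.003, -0.002]
force: [-0.4, 0.9, -1.4]
grip_width: 0.499
grip_force: 0.0
```

Request:
drive_tool --hand '[0,0]' --dp '[[0,0,0],[0,0,0]]' --angular '[[0,0,0],[0,0,0]]'

```text
time_s: 10.78
position: [465.7, -325.6, 68.5]
tcp_rot: [-0.697, 0.718, 0.005, -0.001]
force: [-0.4, 0.8, 0.6]
grip_width: 0.506
grip_force: 0.0
```

Request:
drive_tool --hand '[0,0,0,0,0]' --dp '[[0.001,-0.0025,-0.01],[0,0,-0.01],[0,0,-0.003],[0,0,0],[0,0,0]]' --angular '[[0,0,0],[0,0,0],[0,0,0],[0,0,0],[0,0,0]]'

```text
time_s: 11.4
position: [467.3, -327.7, 45.9]
tcp_rot: [-0.698, 0.716, 0.004, -0.001]
force: [-0.2, 0.5, -0.3]
grip_width: 0.501
grip_force: 0.0
```

Request:
drive_tool --hand '[0,0,-1,-1,-1]' --dp '[[0,0,-0.003],[0,0,0],[0,0,0],[0,0,0],[0,0,0]]' --angular '[[0,0,0],[0,0,0],[0,0,0],[0,0,0],[0,0,0]]' --grip_force 80

```text
time_s: 12.02
position: [467.1, -327.7, 42.9]
tcp_rot: [-0.698, 0.716, 0.004, -0.001]
force: [-2.1, 1.6, 3.5]
grip_width: 0.148
grip_force: 78.0
```

Request:
drive_tool --hand '[-1,-1,-1]' --dp '[[0,0,0],[0,0,0],[0,0,0]]' --angular '[[0,0,0],[0,0,0],[0,0,0]]'

```text
time_s: 12.4
position: [467.2, -327.7, 42.8]
tcp_rot: [-0.698, 0.716, 0.004, -0.001]
force: [-4.0, 0.5, 5.1]
grip_width: 0.151
grip_force: 78.1
```

Request:
drive_tool --hand '[-1,-1,-1,-1,-1]' --dp '[[0,0,0.02],[0,0,0.03],[0,0,0.03],[0,0,0.03],[0.003,0.02,0]]' --angular '[[0,0,0],[0,0,0],[0,0,0],[0,0,0],[0,0,0]]'

```text
time_s: 13.02
position: [470.6, -308.7, 154.0]
tcp_rot: [-0.697, 0.717, 0.003, -0.0]
force: [-0.5, 0.0, -0.9]
grip_width: 0.149
grip_force: 78.1
```

Request:
drive_tool --hand '[-1,-1,-1,-1,-1]' --dp '[[0.005,0.04,0],[0.005,0.04,0],[0.005,0.04,0],[0.005,0.04,0],[0.005,0.04,0]]' --angular '[[0,0,0],[0,0,0],[0,0,0],[0,0,0],[0,0,0]]'

```text
time_s: 13.65
position: [495.5, -106.5, 152.7]
tcp_rot: [-0.698, 0.716, 0.004, -0.0]
force: [0.4, 0.3, -0.9]
grip_width: 0.151
grip_force: 78.1
```

Request:
drive_tool --hand '[-1,-1,-1,-1]' --dp '[[0.002,0.03,0],[0,0.02,0],[0,0,0],[0,0,0]]' --angular '[[0,0,0],[0,0,0],[0,0,0],[0,0,0]]'

```text
time_s: 14.15
position: [497.3, -58.6, 152.6]
tcp_rot: [-0.698, 0.717, 0.004, -0.001]
force: [0.7, 0.3, -0.7]
grip_width: 0.152
grip_force: 78.1
```

Request:
drive_tool --hand '[-1,-1,-1,-1,-1]' --dp '[[0.0007,0.008,-0.015],[0,0,-0.018],[0,0,-0.004],[0,0,0],[0,0,0]]' --angular '[[0,0,0],[0,0,0],[0,0,0],[0,0,0],[0,0,0]]'

```text
time_s: 14.78
position: [498.1, -49.9, 116.3]
tcp_rot: [-0.698, 0.716, 0.004, -0.0]
force: [-0.5, 0.3, -0.4]
grip_width: 0.149
grip_force: 78.1
```

Run:
```python
from h import *
im=grab('top'); s=grab('scene'); st=ctrl.state(); print(st['position'],st['joints'].round(2))
cv2.imwrite('pics/z5.png',cv2.resize(s['pixels'][205:285,305:405,::-1],(750,600),interpolation=cv2.INTER_CUBIC))
def proj(i,X): c=np.asarray(X)@i['R'].T+i['t']; return np.c_[i['cx']+f(i)*c[:,0]/c[:,2], i['cy']+f(i)*c[:,1]/c[:,2]]
x,y,z=st['position']; print(((proj(s,[[x,y,z-39],[x,y,z-39+34],[497.5,-50.3,69.5]])-[305,205])*7.5).round())
```

```text
[498.09901442 -49.88297925 116.19199079] [ 0.57  1.01 -1.1   1.86  1.07  1.03  2.11]
[[274. 366.]
 [274. 258.]
 [274. 391.]]
```

View pics/z5.png

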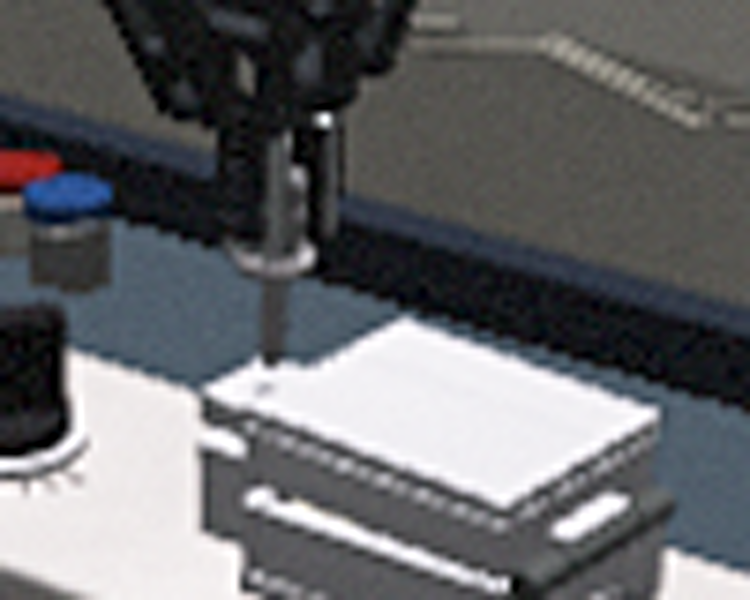

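The picture shows the pin tip at (270,365) and the lid hole at (264,387). The tip needs to go about 1–2 mm in +y, then down gently.

Request:
drive_tool --hand '[-1,-1,-1,-1,-1]' --dp '[[0,0.0014,-0.002],[0,0,-0.003],[0,0,-0.003],[0,0,-0.003],[0,0,0]]' --angular '[[0,0,0],[0,0,0],[0,0,0],[0,0,0],[0,0,0]]'

```text
time_s: 15.5
position: [497.9, -48.6, 104.5]
tcp_rot: [-0.698, 0.716, 0.004, -0.001]
force: [0.3, -2.9, -0.2]
grip_width: 0.149
grip_force: 78.3
```

Request:
drive_tool --hand '[-1,-1,-1,-1,-1]' --dp '[[0,-0.0006,-0.002],[0,0,-0.003],[0,0,-0.003],[0,0,-0.002],[0,0,0]]' --angular '[[0,0,0],[0,0,0],[0,0,0],[0,0,0],[0,0,0]]'

```text
time_s: 16.12
position: [497.8, -49.0, 94.5]
tcp_rot: [-0.698, 0.716, 0.004, -0.001]
force: [0.5, -2.5, -1.1]
grip_width: 0.149
grip_force: 78.1
```

Request:
drive_tool --hand '[-1,-1,-1,-1,-1]' --dp '[[0,-0.0005,-0.002],[0,0,-0.002],[0,0,-0.002],[0,0,-0.002],[0,0,0]]' --angular '[[0,0,0],[0,0,0],[0,0,0],[0,0,0],[0,0,0]]'

```text
time_s: 16.75
position: [497.9, -49.3, 86.6]
tcp_rot: [-0.698, 0.716, 0.004, -0.001]
force: [-0.2, -0.9, -0.2]
grip_width: 0.148
grip_force: 78.1
```

Smooth entry. I'll continue down until the collar meets the lug and presses.

Request:
drive_tool --hand '[-1,-1,-1,-1,-1]' --dp '[[0,0,-0.003],[0,0,-0.003],[0,0,-0.003],[0,0,-0.002],[0,0,0]]' --angular '[[0,0,0],[0,0,0],[0,0,0],[0,0,0],[0,0,0]]' --grip_force 110

```text
time_s: 17.38
position: [498.0, -49.3, 75.7]
tcp_rot: [-0.698, 0.716, 0.004, -0.001]
force: [-0.8, -0.0, 1.0]
grip_width: 0.138
grip_force: 107.9
```

Request:
drive_tool --hand '[-1,-1,-1,-1,-1]' --dp '[[0,0,-0.0015],[0,0,-0.0015],[0,0,-0.001],[0,0,-0.001],[0,0,0]]' --angular '[[0,0,0],[0,0,0],[0,0,0],[0,0,0],[0,0,0]]'

```text
time_s: 18.0
position: [498.1, -48.8, 71.8]
tcp_rot: [-0.698, 0.716, 0.004, -0.0]
force: [-5.8, 1.5, 25.8]
grip_width: 0.136
grip_force: 111.0
```

Request:
drive_tool --hand '[-1,-1,-1]' --dp '[[0,0,0],[0,0,-0.0005],[0,0,0]]' --angular '[[0,0,0],[0,0,0],[0,0,0]]'

```text
time_s: 18.38
position: [498.1, -48.7, 71.6]
tcp_rot: [-0.698, 0.716, 0.004, 0.0]
force: [-8.0, 1.3, 33.5]
grip_width: 0.142
grip_force: 111.6
```

Run:
```python
from h import *
s=grab('scene'); im=grab('top'); st=ctrl.state(); print(st['position'],st['force'],st['grip_force'])
cv2.imwrite('pics/z6.png',cv2.resize(s['pixels'][215:295,290:410,::-1],(800,533),interpolation=cv2.INTER_CUBIC))
```

```text
[498.14568067 -48.71458308  71.57332786] [-8.56348165  1.669246   32.94429837] 111.57634735107422
```

View pics/z6.png

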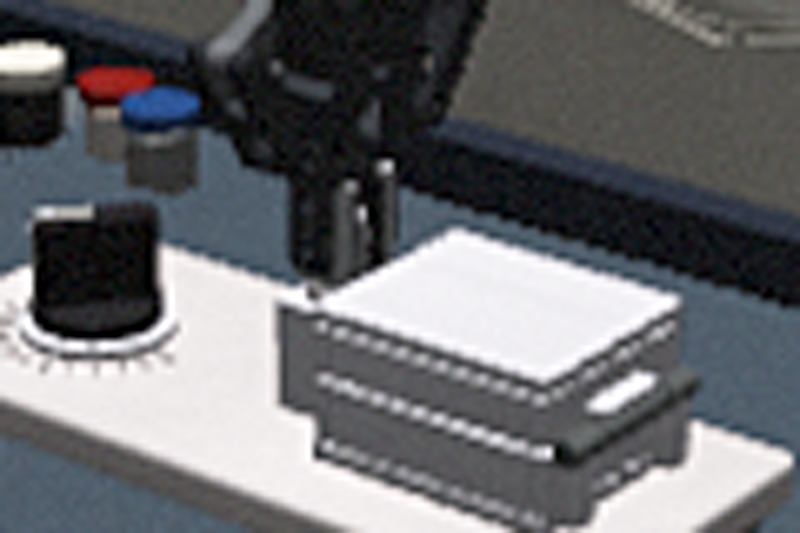

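The flask is shut with no gap between the lugs, where one was visible before. The collar is on the upper lug, with a steady push of about 33 N against a hard stop. I'm handing in.

```bash
python3 -c "
from rig import ctrl
print(ctrl.sign_off())"
```

```text
the job is handed in; nothing more can be done
None
```

The job is handed in: the dial's white line points at the long mark, the upper half is folded down, and the pin is through both lugs and still held and pressed at about 33 N with the flask shut; sign-off returned no verdict.

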